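# Stand the tipped bottles up again in the bench lane

## Task

Two of the square bottles in the bottle lane on the bench have been tipped over and are leaning out across its far rail. Stand both upright again on the floor of the lane, in the row between the two rails, and leave the other containers in the lane standing where they are.

Things in the scene. Friction and masses are not known exactly. Their poses are not given: they have to be found in the camera images.
- lane: bottle lane fixed to the bench: black tray 550 mm long (y), floor 6 mm above the bench, round steel rails (10 mm thick, centre 66 mm above the bench) all round. Origin on the bench below the row; x points across the lane, away from the robot. Rail centres: near x -62 mm, far x +83 mm, ends y -275 and +275 mm. Five containers in it, 100 mm apart in y, in any order
- bottle_a: square white bottle, round black cap; body 64 x 64 x 128 mm, sloping shoulder to 150, cap 30 mm across from 150 to 190 (top); 0.35 kg, mass centre 75 up. Origin: centre of its underside, z up its axis. Tipped: rests on one lower edge, leaning 41 deg from vertical to lane +x, flat side on the far rail, cap out past it, 155 mm above the bench. Under 20 deg it drops upright by itself
- bottle_b: square white bottle, round black cap; body 64 x 64 x 128 mm, sloping shoulder to 150, cap 30 mm across from 150 to 190 (top); 0.35 kg, mass centre 75 up. Origin: centre of its underside, z up its axis. Tipped: rests on one lower edge, leaning 41 deg from vertical to lane +x, flat side on the far rail, cap out past it, 155 mm above the bench. Under 20 deg it drops upright by itself
- bottle_c: square white bottle, round black cap; body 64 x 64 x 128 mm, sloping shoulder to 150, cap 30 mm across from 150 to 190 (top); 0.35 kg, mass centre 75 up. Origin: centre of its underside, z up its axis. This one stands upright in the lane and is to be left standing
- jar: amber glass jar with a dark steel lid, 70 mm in diameter, 120 mm high, standing in the lane, to be left standing. Origin: centre of its underside, z up
- tin: plain round metal can, 66 mm in diameter, 140 mm high, standing in the lane, to be left standing. Origin: centre of its underside, z up
Things that resemble listed ones, but are neither listed nor needed, are in the scene too. Leave any orange look-alike of the bottle_b alone. Leave any pink look-alike of the jar alone.

How it is judged:
By the outcome, as a careful person would: the job done as asked, in the order asked, and still so for the second after the job is handed in, with the robot touching nothing.
It also fails if it takes over 48 s, if anything falls off the work surface, if the arm or the gripper's body presses on something with over 40 N, if the wrist force passes 120 N, or if a joint passes its speed limit or range.

## Robot

A 7-joint arm with a two-finger parallel gripper is mounted at the origin on the work surface. World frame = base frame: x ahead of the robot, y to its left, z up, the work surface at z = 0. Lengths are in m, angles in rad, forces in N, time in s.
With the tool pointing down it reaches from about 0.35 to 0.9 m from the base axis. Payload 8.1 kg.
Tool frame: the origin (TCP) lies at the very end of the fingers, on their centre line; the grasp point (between the pads) lies 19 mm behind it; z points along the fingers, y is the line along which they close (so a half turn about z gives the same grasp; the last joint's range is limited). The gripper opens to 92 mm and grips with 3 to 60 N. Pads are 19 mm wide; open, the fingers measure 130 mm over their backs; the gripper's body (75 mm by 190 mm) begins 47 mm behind the grasp point.
Start: joints at [-1.32, 0.434, 0.025, 1.573, -0.012, 1.134, -0.075], TCP at [0.217, 0.586, 0.227] pointing down, gripper open.
Joint ranges: [-2.62, 2.62], [-0.44, 2.09], [-1.27, 1.32], [0.08, 2.57], [-1.32, 4.46], [0.12, 2], [-2.74, 2.74]. Speed limits (rad/s): [2.22, 2.22, 3.01, 3.01, 3.14, 3.14, 3.14].

## Interface

Orientations are given as a rotation vector (axis times angle).
In Python, from cell import observe, get_image, sign_off, find_in, trace, place_of gives the robot as it stands. The module is installed in compiled form; this text tells all that it offers.
- The arm moves only by the shell command python3 -m handwheel 'ROWS' [OPENING] [FORCE]. ROWS is JSON, a list of rows, each a list of 6 numbers: the shift along the tool's x, y, z each as a share of 0.02 m, from -1 to 1, then the turn, a rotation vector about the tool's x, y, z each as a share of 4 degrees, from -1 to 1. A call has 1 to 8 rows; each row shifts and turns the commanded pose from where the row before left it, along the tool's axes as they then stand; what a row does not reach is not made up. A row lasts 1/12 s, in which the tool goes at most 41.7 mm and 7.16 degrees, less where a joint would pass 70% of its speed; a pose out of reach is approached as far as the arm can. A call with a number of a shift or a turn outside -1 to 1 is refused whole. A call with a gripper value outside its range is refused whole. OPENING is the opening, from 0 (shut) to 1 (fully open), set as the call begins (- or left out, the last holds). The fingers move at their own pace and stop on an object; FORCE is the grip in N (left out, the last holds). Time passes only in rows, so rows that do not move let the fingers close. It gives the time, the measured TCP pose, the force, the opening and the grip force at its end, in the units of the state.
- observe(): the state, without advancing time (a new reading comes with each control period).
- get_image(name): name is "scene" or "top" or "wrist"; returns a dict with "image" (384x512x3 uint8, red, green, blue), "fx", "fy", "cx", "cy" (pixels), "position" and "orientation" of the camera in the world. Camera axes: x right, y down, z forward; pixel columns grow to the right and rows downward; lengths in m; the calibration is good to about 2 mm. A picture is of the moment at which its call begins. There is no depth.
- sign_off(): hands the job in; it is judged then, once.
Trained networks look in the newest picture that a camera, given by its name, has taken for a name from the list of things; names that differ only in an ending like _2 or _b are one class to them, and where a whole thing is asked for, a point or a joint stands for the part that bears it (a point fixed in the world has none). Each returns a list of dicts, best first, with "score" (0 to 1); they miss things now and then, are a little off and sometimes report something else, mostly with a low value. They report only what shows in the picture. A call takes as long as a camera call. They do not tell look-alikes from the thing itself.
- find_in(label, camera): "rect" ([centre column, centre row, width, height] as shares, 0 to 1, of the picture: columns of its width, rows of its height, round what is visible of it).
- trace(label, camera): "region" (384x512 bool, what is visible of it) and "rect" ([centre column, centre row, width, height] as shares, 0 to 1, of the picture: columns of its width, rows of its height, round what is visible of it).
- place_of(label, camera): "point" ([column, row] as shares, 0 to 1, of the picture: columns of its width, rows of its height: a listed point, or the origin of a listed thing).
The state is a dict: "clock": time; "joints": joint angles; "dq": joint speeds; "joint_efforts": joint torques, N m; "position": TCP position; "ee_rot": TCP orientation; "force": force on the tool from outside, world axes, zero at the start; "ft_torque": the same for the moment, N m; "width": opening from 0.0 (shut) to 1.0 (fully open); "gripper_force": force on a finger pad.
Only numpy, scipy, OpenCV 4.12 (cv2) and the standard library are available. Lean on these libraries where they do the work, as an engineer would, in place of code of your own. Each camera call takes 0.05 s, during which the arm holds its last target. There are 200 camera calls.

## Working session

There is one attempt and no reset: what is moved stays moved. The work goes in short steps, Python scripts to look and compute and a shell command to move; the robot and the scene stay as the last step left them, time stands still between calls to the robot, and variables do not carry over. Pictures are saved under pics/ and viewed, at most 10 in all, crops included, and the job is handed in when it is done.

```bash
mkdir -p pics; cat > h.py <<'E'
import numpy as np,cv2
from scipy.spatial.transform import Rotation as R
from cell import *
def cam(n):
    g=get_image(n); o=np.array(g["orientation"],float)
    M=R.from_rotvec(o).as_matrix() if o.shape==(3,) else (o if o.shape==(3,3) else R.from_quat(o).as_matrix())
    return g,M,np.array(g["position"])
def ray(c,u,v):
    g,M,p=c; d=M@np.array([(u-g["cx"])/g["fx"],(v-g["cy"])/g["fy"],1]); return p,d/np.linalg.norm(d)
def atz(c,u,v,z):
    p,d=ray(c,u,v); return p+d*(z-p[2])/d[2]
def tri(rs):
    A=sum(np.eye(3)-np.outer(d,d) for p,d in rs); b=sum((np.eye(3)-np.outer(d,d))@p for p,d in rs); return np.linalg.solve(A,b)
def proj(c,X):
    g,M,p=c; q=M.T@(np.array(X)-p); return np.array([g["fx"]*q[0]/q[2]+g["cx"],g["fy"]*q[1]/q[2]+g["cy"]])
E
python3 - <<'E'
from h import *
np.set_printoptions(precision=3,suppress=True)
print(observe())
ims=[]
for n in ("scene","top","wrist"):
    c=cam(n); ims.append(c[0]["image"]); print(n,{k:v for k,v in c[0].items() if k!="image"})
    for l in ("bottle_a","jar","tin","lane"):
        for d in find_in(l,n): print(l,round(d["score"],2),np.round(np.array(d["rect"])*[512,384,512,384],0))
        if l in("bottle_a","lane"):
            for d in place_of(l,n): print(" origin",round(d["score"],2),np.round(np.array(d["point"])*[512,384],1))
for n,i in zip("stw",ims): cv2.imwrite(f"pics/{n}0.png",cv2.resize(i[:,:,::-1],(800,600)))
E
```

```text
{'clock': 0.0, 'joints': array([-1.32 ,  0.435,  0.025,  1.574, -0.012,  1.134, -0.075]), 'dq': array([-0.   ,  0.   , -0.001,  0.   , -0.001, -0.001, -0.001]), 'joint_efforts': array([ -0.002, -66.783,   0.985, -31.446,  -0.06 ,   0.043,   0.   ]), 'position': array([0.216, 0.586, 0.226]), 'ee_rot': array([-0.553, -3.092,  0.003]), 'force': array([ 0.036, -1.319,  0.712]), 'ft_torque': array([0.024, 0.014, 0.012]), 'gripper_force': 0.0, 'width': 0.9994172750567462}
scene {'fx': 435.52810135604847, 'fy': 435.52810135604847, 'cx': 257.76728486598245, 'cy': 195.18053385830942, 'position': array([ 0.741, -0.399,  0.812]), 'orientation': array([-2.48 , -0.705,  0.206])}
bottle_a 0.83 [278. 108.  40.  77.]
bottle_a 0.82 [233. 218.  79.  49.]
bottle_a 0.66 [354. 256.  80.  88.]
bottle_a 0.63 [184. 252.  44.  67.]
bottle_a 0.57 [259. 181.  80.  46.]
 origin 0.96 [374.9 226.8]
 origin 0.8 [274.4 135.6]
 origin 0.62 [234.8 188.3]
jar 0.85 [227.  91.  28.  53.]
jar 0.75 [259. 140.  34.  49.]
tin 0.63 [183. 252.  44.  66.]
 origin 0.97 [236.  194.2]
top {'fx': 402.5018730441502, 'fy': 402.5018730441502, 'cx': 256.8266458326048, 'cy': 194.50986051808428, 'position': array([0.349, 0.024, 1.065]), 'orientation': array([-2.164,  2.164, -0.158])}
bottle_a 0.95 [287. 186.  32.  69.]
bottle_a 0.88 [254. 111.  75.  38.]
bottle_a 0.79 [166. 220.  40.  30.]
bottle_a 0.76 [248. 187.  28.  75.]
 origin 0.97 [286.5 212.7]
 origin 0.8 [250.8 211.6]
 origin 0.7 [172.8 222.4]
 origin 0.66 [219.4 105.6]
jar 0.78 [161. 287.  38.  32.]
jar 0.56 [207. 220.  34.  32.]
tin 0.72 [330. 208.  32.  29.]
tin 0.47 [166. 220.  39.  32.]
lane 0.94 [246. 212. 227.  81.]
 origin 0.78 [246.5 214.2]
wrist {'fx': 331.1387290711037, 'fy': 331.1387290711037, 'cx': 250.824700420447, 'cy': 194.03711309244107, 'position': array([0.156, 0.608, 0.385]), 'orientation': array([2.404, 1.675, 0.211])}
```

View pics/s0.png

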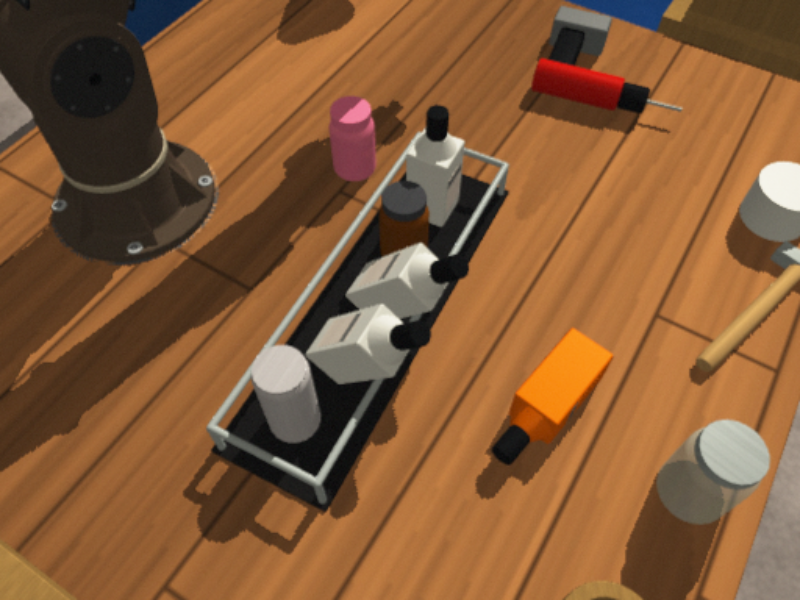

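View pics/t0.png

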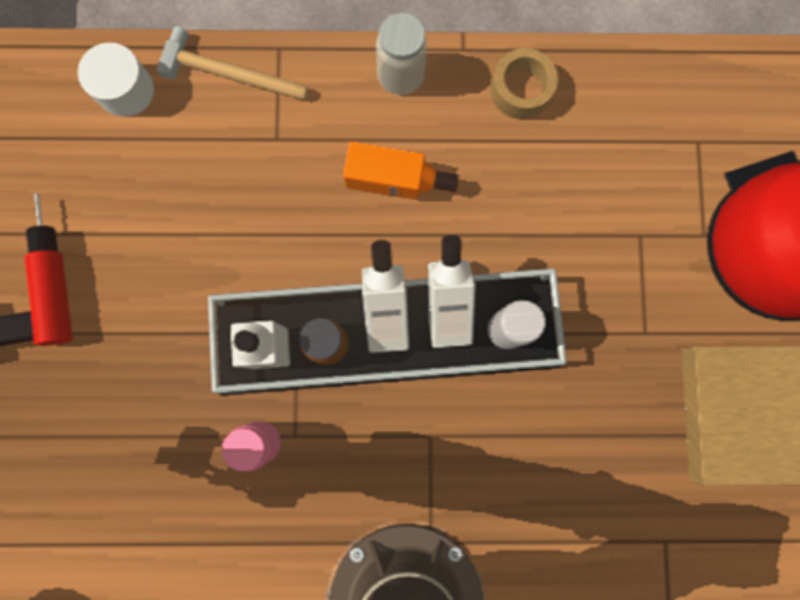

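The top view shows the lane (800-px corners at about (212,298), (553,271), (563,362) and (215,390)). From left to right it holds the upright bottle, the jar, two tipped bottles with caps at (381,255) and (451,250), and the tin. In the scene view the tipped caps are at (450,268) and (410,334). The orange bottle and pink jar stand clear of the lane.

```bash
python3 - <<'E'
from h import *
np.set_printoptions(precision=3,suppress=True)
T=cam("top");S=cam("scene")
cr=np.array([(212,298),(553,271),(563,362),(215,390)])*.64
P=[atz(T,*q,.066) for q in cr]; print("rail corners",P)
P=np.array(P); fm=(P[0]+P[1])/2; nm=(P[2]+P[3])/2
yv=(P[0]-P[1]+P[3]-P[2]);yv[2]=0;yv/=np.linalg.norm(yv);xv=np.array([yv[1],-yv[0],0])
o=(P.mean(0)-xv*.0105);o[2]=0
print("lane o",o,"yaw deg",np.degrees(np.arctan2(xv[1],xv[0])))
for n,c in (("top",T),("scene",S)):
    g=c[0]["image"].astype(int)
    for d in trace("bottle_a",n):
        m=d["region"]; dk=m&(g.max(2)<70); 
        if dk.sum()<20: continue
        v,u=np.nonzero(dk); print(n,d["score"],d["rect"][0]*512,d["rect"][1]*384,"cap px",u.mean(),v.mean(),len(u),u.min(),u.max(),v.min(),v.max())
for k in (.05,-.05,.15,.25,-.15):
    pass
for t,s in (((381,255),(450,268)),((451,250),(410,334))):
    X=tri([ray(T,*(np.array(t)*.64)),ray(S,*(np.array(s)*.64))]); L=X-o
    print("cap",X,"in lane",L@xv,L@yv, "reproj",proj(T,X)/.64,proj(S,X)/.64)
Rm=R.from_rotvec(observe()["ee_rot"]).as_matrix();print(Rm)
E
```

```text
rail corners [array([0.486, 0.307, 0.066]), array([ 0.531, -0.241,  0.066]), array([ 0.384, -0.252,  0.066]), array([0.34 , 0.297, 0.066])]
lane o [0.425 0.027 0.   ] yaw deg 4.596700855835544
top 0.92 255.232 112.6656 cap px 285.26027397260276 115.96575342465754 146 278 292 110 122
top 0.69 165.4784 220.2624 cap px 159.64634146341464 219.5060975609756 164 151 185 212 236
top 0.66 287.7952 183.7056 cap px 288.61340206185565 159.86082474226805 194 283 294 151 169
top 0.59 249.2928 188.23680000000002 cap px 244.09677419354838 163.69354838709677 186 239 261 154 209
scene 0.97 278.528 106.0992 cap px 279.5365853658537 79.602787456446 287 273 294 68 144
scene 0.92 234.9568 219.45600000000002 cap px 260.6837837837838 215.01351351351352 370 199 274 206 244
scene 0.58 353.8944 253.40160000000003 cap px 326.66847826086956 284.1005434782609 368 315 338 272 296
cap [0.538 0.037 0.158] in lane 0.11374534657328197 0.0010655887590862128 reproj [380.602 254.482] [449.207 268.153]
cap [ 0.545 -0.066  0.159] in lane 0.11285958848627811 -0.10226188401151277 reproj [450.672 249.605] [409.333 334.119]
[[-0.938  0.347  0.   ]
 [ 0.347  0.938  0.   ]
 [-0.     0.    -1.   ]]
```

```bash
python3 -m handwheel '[[-0.5,-0.3,-1,0,0,0],[-1,-0.7,-1,0,0,0],[-1,-0.7,-1,0,0,0],[-1,-0.7,0,0,0,0],[-1,-0.7,0,0,0,0],[-1,-0.7,0,0,0,0],[-1,-0.7,0,0,0,0],[-1,-0.7,0,0,0,0]]' 0.65 15
python3 -m handwheel '[[-1,-0.7,0,0,0,0],[-1,-0.7,0,0,0,0],[-1,-0.7,0,0,0,0],[-1,-0.7,0,0,0,0],[-1,-0.7,0,0,0,0],[-1,-0.7,0,0,0,0],[-1,-0.7,0,0,0,0],[-1,-0.7,0,0,0,0]]'
python3 -m handwheel '[[-1,-0.7,0,0,0,0],[-1,-0.7,0,0,0,0],[-1,-0.7,0,0,0,0],[-1,-0.7,0,0,0,0],[-1,-0.7,0,0,0,0],[-1,-0.7,0,0,0,0],[-1,-0.7,0,0,0,0],[-1,-0.7,0,0,0,0]]'
python3 -m handwheel '[[-1,-0.7,0,0,0,0],[-1,-0.7,0,0,0,0],[-1,-0.7,0,0,0,0],[0,0,0,0,0,-1],[0,0,0,0,0,-1],[0,0,0,0,0,-1],[0,0,0,0,0,-1],[0,0,0,0,0,-1]]'
python3 -m handwheel '[[0,0,0,0,0,-1],[0,0,0,0,0,-0.2],[0,0,0,0,1,0],[0,0,0,0,1,0],[0,0,0,0,1,0],[0,0,0,0,1,0],[0,0,0,0,1,0],[0,0,0,0,1,0]]'
python3 -m handwheel '[[0,0,0,0,1,0],[0,0,0,0,1,0],[0,0,0,0,1,0],[0,0,0,0,1,0],[0,0,0,0,0,0],[0,0,0,0,0,0]]'
```

```text
clock: 1.92
position: [0.3218, 0.4357, 0.2869]
ee_rot: [0.553, 3.092, 0.001]
force: [-0.0, 0.5, -0.1]
width: 0.654
gripper_force: 0.0
clock: 2.58
position: [0.4331, 0.2752, 0.2869]
ee_rot: [0.553, 3.092, 0.001]
force: [0.0, 0.1, -0.4]
width: 0.65
gripper_force: 0.0
clock: 3.25
position: [0.5443, 0.1147, 0.2869]
ee_rot: [0.553, 3.092, 0.0]
force: [0.7, 1.4, -0.2]
width: 0.649
gripper_force: 0.0
clock: 3.92
position: [0.5855, 0.0555, 0.2867]
ee_rot: [0.002, 3.142, 0.0]
force: [0.8, -0.1, 0.2]
width: 0.648
gripper_force: 0.0
clock: 4.58
position: [0.5857, 0.0557, 0.287]
ee_rot: [0.105, -2.718, 0.023]
force: [0.3, 0.6, 0.4]
width: 0.651
gripper_force: 0.0
clock: 5.08
position: [0.5743, 0.0548, 0.2743]
ee_rot: [0.097, -2.458, 0.032]
force: [-0.4, -0.7, 0.3]
width: 0.652
gripper_force: 0.0
```

```bash
cat > go.py <<'E'
from h import *
import sys
# usage: C x y z ; axial offset: where should TCP be
np.set_printoptions(precision=3,suppress=True)
o=observe();M=R.from_rotvec(o["ee_rot"]).as_matrix()
xv=np.array([.997,.080,0]);z=np.array([0,0,1.])
a=np.sin(np.radians(41))*xv+np.cos(np.radians(41))*z
print("joints",o["joints"],"tool axes\n",M.T)
for C in ([.538,.037,.158],[.545,-.066,.159]):
    for k in (.06,-.017):
        print(k,(M.T@(np.array(C)+k*a-o["position"]))/.02)
E
python3 go.py; python3 - <<'E'
from h import *
c=cam("wrist");cv2.imwrite("pics/w1.png",c[0]["image"][:,:,::-1])
T=cam("scene")
for X in ([.538,.037,.158],[.545,-.066,.159]): print(proj(c,X),proj(T,X))
E
```

```text
joints [-0.21   0.785  0.12   1.041 -0.106  2.002  1.545] tool axes
 [[-0.774 -0.062  0.63 ]
 [-0.078  0.997  0.002]
 [-0.629 -0.048 -0.776]]
0.06 [-2.307 -0.748  2.699]
-0.017 [-2.178 -0.757  6.548]
0.06 [-2.229 -5.909  2.688]
-0.017 [-2.1   -5.918  6.537]
[234.47371258 237.98881296] [287.48124983 171.84797124]
[116.66599661 236.369749  ] [261.78469331 213.91177553]
```

View pics/w1.png

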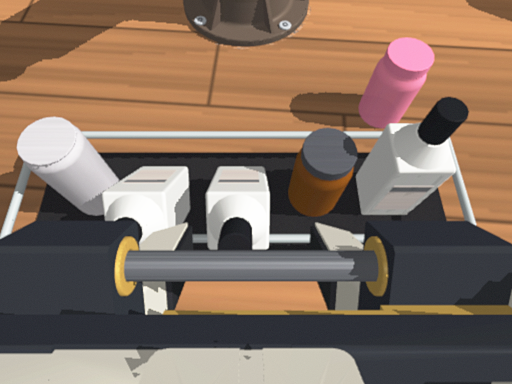

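The wrist view shows cap 1 at about (236,234), which agrees with the triangulated prediction of (234,238). Joint 6 is at its limit, so I'll reduce the tilt.

```bash
python3 -m handwheel '[[0,-0.25,0,0,-1,0],[0,-0.25,0,0,-1,0],[0,-0.25,0,0,-1,0],[0,0,0,0,0,0]]'; python3 go.py
```

```text
clock: 5.52
position: [0.576, 0.038, 0.2797]
ee_rot: [0.102, -2.68, 0.025]
force: [0.4, 0.1, 1.6]
width: 0.649
gripper_force: 0.0
joints [-0.207  0.626  0.123  1.217 -0.079  1.762  1.56 ] tool axes
 [[-0.893 -0.068  0.444]
 [-0.076  0.997 -0.001]
 [-0.443 -0.035 -0.896]]
0.06 [-1.76   0.108  3.393]
-0.017 [-0.786  0.101  7.118]
0.06 [-1.701 -5.053  3.371]
-0.017 [-0.727 -5.06   7.096]
```

```bash
python3 -m handwheel '[[-0.8,0.05,1,0,0,0],[-0.8,0.05,1,0,0,0],[-0.16,0,1,0,0,0],[0.2,0,1,0,0,0],[0.2,0,1,0,0,0],[0.2,0,1,0,0,0],[0.16,0,1,0,0,0],[0,0,0.1,0,0,0]]'; python3 -m handwheel '[[0,0,0,0,0,0],[0,0,0,0,0,0],[0,0,0,0,0,0],[0,0,0,0,0,0],[0,0,0,0,0,0]]' 0 10; python3 go.py
```

```text
clock: 6.18
position: [0.5266, 0.0378, 0.1385]
ee_rot: [0.104, -2.664, 0.026]
force: [-0.5, 0.6, 0.6]
width: 0.651
gripper_force: 0.0
clock: 6.6
position: [0.53, 0.0381, 0.1402]
ee_rot: [0.105, -2.67, 0.025]
force: [0.5, 0.1, -0.4]
width: 0.335
gripper_force: 0.0
joints [-0.208  0.664  0.095  1.512 -0.078  1.439  1.559] tool axes
 [[-0.889 -0.07   0.452]
 [-0.079  0.997  0.   ]
 [-0.451 -0.035 -0.892]]
0.06 [-0.683 -0.084 -3.881]
-0.017 [ 0.256 -0.088 -0.147]
0.06 [-0.61  -5.245 -3.902]
-0.017 [ 0.329 -5.25  -0.167]
```

```bash
python3 -m handwheel '[[0,0,0,0,0,0],[0,0,0,0,0,0],[0,0,0,0,0,0]]' 0 12; python3 -m handwheel '[[0.28,0,-0.02,0,-0.5,0],[0.28,0,-0.02,0,-0.5,0],[0.28,0,-0.02,0,-0.5,0],[0.28,0,-0.02,0,-0.5,0],[0.28,0,-0.01,0,-0.5,0],[0.28,0,-0.01,0,-0.5,0],[0.28,0,-0.01,0,-0.5,0],[0.28,0,-0.01,0,-0.5,0]]'
```

```text
clock: 6.85
position: [0.5298, 0.0381, 0.1401]
ee_rot: [0.105, -2.671, 0.025]
force: [2.6, 0.3, 3.0]
width: 0.326
gripper_force: 12.0
clock: 7.52
position: [0.4882, 0.0347, 0.1573]
ee_rot: [0.116, -2.95, 0.011]
force: [1.4, -0.6, 0.0]
width: 0.324
gripper_force: 12.0
```

```bash
python3 -m handwheel '[[0.28,0,-0.01,0,-0.5,0],[0.28,0,-0.01,0,-0.5,0],[0.28,0,-0.01,0,-0.5,0],[0.28,0,-0.01,0,-0.5,0],[0.28,0,-0.01,0,-0.5,0],[0.28,0,-0.01,0,-0.5,0],[0.28,0,-0.01,0,-0.5,0],[0.28,0,-0.01,0,-0.5,0]]';python3 -m handwheel '[[0.28,0,0,0,-0.5,0],[0.28,0,0,0,-0.5,0],[0.28,0,0,0,-0.5,0],[0,0,0,0,0,0],[0,0,0,0,0,0]]';python3 - <<'E'
from h import *
c=cam("scene");cv2.imwrite("pics/s2.png",cv2.resize(c[0]["image"][60:330,130:430,::-1],(660,594)))
E
```

```text
clock: 8.18
position: [0.4441, 0.0313, 0.1624]
ee_rot: [-0.12, 3.048, 0.006]
force: [0.2, -0.5, 2.6]
width: 0.325
gripper_force: 12.0
clock: 8.6
position: [0.4269, 0.0299, 0.1605]
ee_rot: [-0.116, 2.945, 0.012]
force: [-2.0, -1.1, 7.4]
width: 0.325
gripper_force: 12.0
```

View pics/s2.png

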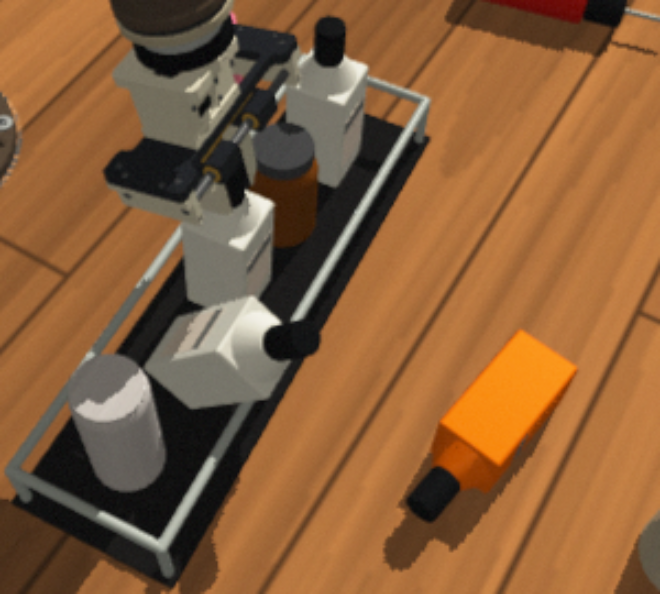

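Bottle 1 is nearly vertical in the gripper (crop about (230,245)), and the second still leans, with its cap at (295,340). I'll release and retreat.

```bash
python3 -m handwheel '[[0,0,0,0,0,0],[0,0,0,0,0,0],[0,0,0,0,0,0],[0,0,0,0,0,0],[0,0,0,0,0,0],[0,0,0,0,0,0]]' 0.65; python3 -m handwheel '[[0,0,-0.5,0,0,0],[0,0,-1,0,0,0],[0,0,-1,0,0,0],[0,0,-1,0,0,0],[0,0,-1,0,0,0],[0,0,-1,0,0,0],[0,0,-1,0,0,0]]';python3 -m handwheel '[[-1,0,0,0,1,0],[-1,0,0,0,1,0],[-1,0,0,0,1,0],[-1,0,0,0,1,0],[-1,0,0,0,1,0],[-1,0,0,0,1,0],[-1,0,0,0,1,0],[-1,0,0,0,1,0]]';python3 -m handwheel '[[-0.5,-1,0,0,1,0],[0,-1,0,0,0.5,0],[0,-1,0,0,0,0],[0,-1,0,0,0,0],[0,-1,0,0,0,0],[0,0,0,0,0,0]]'; python3 go.py;python3 - <<'E'
from h import *
c=cam("scene");cv2.imwrite("pics/s3.png",cv2.resize(c[0]["image"][60:330,130:430,::-1],(660,594)))
E
```

```text
clock: 9.15
position: [0.4272, 0.03, 0.1596]
ee_rot: [-0.116, 2.947, 0.012]
force: [-0.8, 0.1, 0.5]
width: 0.642
gripper_force: 0.0
clock: 9.73
position: [0.402, 0.0279, 0.2883]
ee_rot: [-0.116, 2.947, 0.012]
force: [1.0, -0.1, -0.1]
width: 0.65
gripper_force: 0.0
clock: 10.4
position: [0.561, 0.0406, 0.279]
ee_rot: [0.11, -2.771, 0.02]
force: [1.3, -0.0, 0.5]
width: 0.652
gripper_force: 0.0
clock: 10.9
position: [0.5767, -0.0637, 0.275]
ee_rot: [0.097, -2.668, 0.028]
force: [0.1, -1.4, -0.1]
width: 0.649
gripper_force: 0.0
joints [-0.101  0.64   0.18   1.216 -0.04   1.762  1.715] tool axes
 [[-0.888 -0.064  0.455]
 [-0.073  0.997 -0.003]
 [-0.453 -0.036 -0.891]]
0.06 [-1.983  5.191  2.991]
-0.017 [-1.055  5.184  6.728]
0.06 [-1.945  0.029  2.975]
-0.017 [-1.016  0.022  6.712]
```

View pics/s3.png

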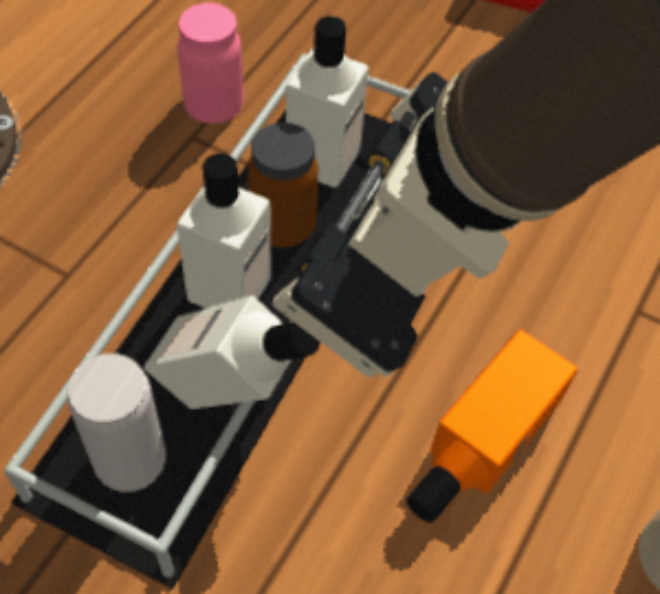

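Bottle 1 stands upright at crop (225,235), and the other containers haven't moved. Next is bottle 2, done the same way.

```bash
python3 -m handwheel '[[-0.9,0,1,0,0,0],[-0.9,0,1,0,0,0],[-0.14,0,1,0,0,0],[0.2,0,1,0,0,0],[0.2,0,1,0,0,0],[0.2,0,1,0,0,0],[0.12,0,0.7,0,0,0],[0,0,0,0,0,0]]'; python3 go.py | tail -1;  python3 -m handwheel '[[0,0,0,0,0,0],[0,0,0,0,0,0],[0,0,0,0,0,0],[0,0,0,0,0,0],[0,0,0,0,0,0],[0,0,0,0,0,0],[0,0,0,0,0,0],[0,0,0,0,0,0]]' 0 12; python3 -m handwheel '[[0.28,0,-0.02,0,-0.5,0],[0.28,0,-0.02,0,-0.5,0],[0.28,0,-0.02,0,-0.5,0],[0.28,0,-0.02,0,-0.5,0],[0.28,0,-0.01,0,-0.5,0],[0.28,0,-0.01,0,-0.5,0],[0.28,0,-0.01,0,-0.5,0],[0.28,0,-0.01,0,-0.5,0]]'
```

```text
clock: 11.62
position: [0.5354, -0.0604, 0.1432]
ee_rot: [0.107, -2.664, 0.024]
force: [0.4, 0.0, -0.2]
width: 0.651
gripper_force: 0.0
-0.017 [ 0.158 -0.319 -0.087]
clock: 12.28
position: [0.5385, -0.0617, 0.1453]
ee_rot: [0.105, -2.67, 0.025]
force: [2.1, -0.9, 2.7]
width: 0.325
gripper_force: 12.0
clock: 12.95
position: [0.4964, -0.0646, 0.1625]
ee_rot: [0.116, -2.949, 0.01]
force: [-0.5, -0.0, -2.9]
width: 0.323
gripper_force: 12.0
```

```bash
python3 -m handwheel '[[0.28,0,0.01,0,-0.5,0],[0.28,0,0.01,0,-0.5,0],[0.28,0,0,0,-0.5,0],[0.28,0,0,0,-0.5,0],[0.28,0,0,0,-0.5,0],[0.28,0,0,0,-0.5,0],[0.28,0,0,0,-0.5,0],[0.28,0,0,0,-0.5,0]]';python3 -m handwheel '[[0.28,0,0,0,-0.5,0],[0.28,0,0,0,-0.5,0],[0.28,0,0,0,-0.5,0],[0,0,0,0,0,0],[0,0,0,0,0,0]]'
```

```text
clock: 13.62
position: [0.4538, -0.0686, 0.1668]
ee_rot: [-0.12, 3.046, 0.005]
force: [-1.4, -1.9, 12.8]
width: 0.323
gripper_force: 12.0
clock: 14.03
position: [0.4364, -0.0701, 0.1647]
ee_rot: [-0.114, 2.943, 0.011]
force: [-1.1, -1.4, 11.3]
width: 0.322
gripper_force: 12.0
```

Contact force is moderate, so I'll release and retreat clear.

```bash
python3 -m handwheel '[[0,0,0,0,0,0],[0,0,0,0,0,0],[0,0,0,0,0,0],[0,0,0,0,0,0],[0,0,0,0,0,0],[0,0,0,0,0,0]]' 0.6; python3 -m handwheel '[[0,0,-0.5,0,0,0],[0,0,-1,0,0,0],[0,0,-1,0,0,0],[0,0,-1,0,0,0],[0,0,-1,0,0,0],[0,0,-1,0,0,0],[0,0,-1,0,0,0],[0,0,-1,0,0,0]]';python3 -m handwheel '[[-1,0,0,0,0.5,0],[-1,0,0,0,0.5,0],[-1,0,0,0,0.5,0],[-1,0,0,0,0.5,0],[-1,0,0,0,0.5,0],[-1,0,0,0,0.5,0],[-1,0,0,0,0,0],[0,0,0,0,0,0]]';python3 - <<'E'
from h import *
a=cam("scene")[0]["image"];b=cam("top")[0]["image"]
cv2.imwrite("pics/f.png",np.hstack([cv2.resize(i,(400,400)) for i in (a[40:330,130:430,::-1],b[90:300,110:370,::-1])]))
E
```

```text
clock: 14.53
position: [0.4358, -0.0695, 0.163]
ee_rot: [-0.116, 2.947, 0.012]
force: [-0.2, -0.1, 0.4]
width: 0.599
gripper_force: 0.0
clock: 15.2
position: [0.4069, -0.0719, 0.3113]
ee_rot: [-0.116, 2.947, 0.012]
force: [0.5, -1.1, -0.1]
width: 0.596
gripper_force: 0.0
clock: 15.87
position: [0.5491, -0.06, 0.3212]
ee_rot: [0.125, -3.121, 0.001]
force: [-0.8, -0.4, 0.6]
width: 0.6
gripper_force: 0.0
```

View pics/f.png

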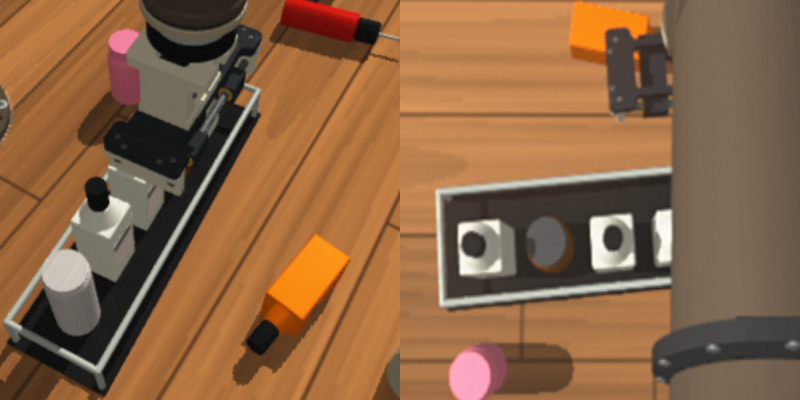

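The combined picture shows both bottles upright. In the left half, bottle 2 is at (103,230) beside the tin at (70,290). In the right half, bottle 1 is at (612,242), in line with the jar and the other bottle. Nothing is touching the robot.

```bash
python3 -c "
from cell import sign_off
print(sign_off())"
```

```text
the job is handed in; nothing more can be done
None
```

I stood both tipped bottles upright in the lane and handed the job in at about 16 s. In the last pictures the upright bottle, the jar and the tin still stood in their places, and the gripper was clear.

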